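# Gather the brass blanks in the tote's red corner and hold it over the mat

### The arm

A 7-joint arm with a two-finger parallel gripper is mounted at the origin on the work surface. World frame = base frame: x ahead of the robot, y to its left, z up, the work surface at z = 0. Lengths are in m, angles in rad, forces in N, time in s.
With the tool pointing down it reaches from about 0.425 to 0.925 m from the base axis. Payload 6.8 kg.
Tool frame: the origin (TCP) lies at the very end of the fingers, on their centre line; the grasp point (between the pads) lies 19 mm behind it; z points along the fingers, y is the line along which they close (so a half turn about z gives the same grasp; the last joint's range is limited). The gripper opens to 85 mm and grips with 20 to 120 N. Pads are 22 mm wide; open, the fingers measure 114 mm over their backs; the gripper's body (76 mm by 85 mm) begins 54 mm behind the grasp point. The pads swing forward as they close: fully open they stand 13 mm farther back than shut.
Start: joints at [-1.255, 0.477, 0.022, 1.555, -0.011, 1.109, -0.083], TCP at [0.278, 0.615, 0.231] pointing down, gripper open.
Joint ranges: [-2.96, 2.96], [-0.34, 2.1], [-1.41, 1.46], [0.24, 2.44], [-1.37, 4.51], [0.17, 1.92], [-2.96, 2.96]. Speed limits (rad/s): [2.39, 2.39, 3.14, 3.14, 3.14, 3.14, 3.14].

### API

Orientations are given as a unit quaternion [w, x, y, z].
In Python, from station import * gives the robot as it stands.
- The arm moves only by the tool jog_arm, never from a script. Its argument "moves" is one flat list of numbers, 7 for each row, row after row: the shift along the tool's x, y, z normalised to -1 to 1, where 1 is 20 mm, then the turn, a rotation vector about the tool's x, y, z normalised to -1 to 1, where 1 is 4 degrees, then the opening, from 0 (shut) to 1 (fully open). In form: [x, y, z, rx, ry, rz, claw, x, y, z, rx, ry, rz, claw, ...]. A call has exactly 8 rows; each row shifts and turns the commanded pose from where the row before left it, along the tool's axes as they then stand; what a row does not reach is not made up. A row lasts 1/12 s, in which the tool goes at most 41.7 mm and 7.16 degrees, less where a joint would pass 70% of its speed; a pose out of reach is approached as far as the arm can. A call with a number of a shift or a turn outside -1 to 1 is refused whole. A call with a gripper value outside its range is refused whole. The fingers move at their own pace and stop on an object; "grip_force" is the grip in N (left out, the last holds). Time passes only in rows, so rows that do not move let the fingers close, or fill a call up. It gives the time, the measured TCP pose, the force, the opening and the grip force at its end, in the units of the state.
- get_obs(): the state, without advancing time (a new reading comes with each control period).
- read_camera(name): name is "scene" or "top" or "wrist"; returns a dict with "color" (480x640x3 uint8, blue, green, red), "fx", "fy", "cx", "cy" (pixels), "rvec" (rotation vector, rad) and "tvec" (3), from world to camera coordinates, as OpenCV has them. Camera axes: x right, y down, z forward; pixel columns grow to the right and rows downward; lengths in m; the calibration is good to about 2 mm. A picture is of the moment at which its call begins. There is no depth.
- hand_in(): hands the job in; it is judged then, once.
The state is a dict: "t": time; "q": joint angles; "joint_vel": joint speeds; "joint_torque": joint torques, N m; "eef_pos": TCP position; "tool_rot": TCP orientation; "contact_force": force on the tool from outside, world axes, zero at the start; "torque": the same for the moment, N m; "gripper_width": opening from 0.0 (shut) to 1.0 (fully open); "grasp_force": force on a finger pad.
Only numpy, scipy, OpenCV 4.12 (cv2) and the standard library are available. Lean on these libraries where they do the work, as an engineer would, in place of code of your own. Each camera call takes 0.05 s, during which the arm holds its last target. There are 200 camera calls.

### The job

Pick up the blue tote by its grey carrying bar, tilt it about 35 to 40 degrees so that its red corner is the lowest and all four loose brass button blanks slide into that corner, and finish holding it still like that, with the red corner over the round cork mat, 5 to 10 cm above it and touching nothing, so that I can pick the blanks out for the press. Do not put the tote down or let go of it at the end, and leave the parts box, cup and spool where they are.

Things in the scene. Friction and masses are not known exactly. Their poses are not given: they have to be found in the camera images.
- tote: Open blue tote, 170 (x) by 130 (y) mm, 48 high, walls and floor 4 thick, 0.15 to 0.4 kg, level on the bench at any yaw. Origin: centre of underside; z up. A grey bar (14 wide, 14 high, 186 long) runs along x over its middle, top 92 above the underside, 30 clear above the rim. The +x +y corner is red (outer sides, and rim strip up to 54 high); the other corners are blue.
- tote_handle (a point): Centre of the grey carrying bar: 85 mm above the tote's underside, over the tote's centre. Axes as the tote's; the bar runs along x, so it is gripped across y (14 mm).
- tote_corner (a point): Inside the red corner of the tote, on its floor where the two inner walls meet: 81 mm along x, 61 mm along y and 4 mm up from the tote's origin.
- blank0: Loose round brass button blank, 22 mm in diameter, 7 mm thick, 22 g, at first lying flat on the tote's floor away from the red corner. Origin: centre of its underside. Polished: it slides on the tote's floor from about 15 degrees, along a wall of a tote leaning to its corner from about 30 degrees.
- blank1: Loose round brass button blank, 22 mm in diameter, 7 mm thick, 22 g, at first lying flat on the tote's floor away from the red corner. Origin: centre of its underside. Like blank0.
- blank2: Loose round brass button blank, 22 mm in diameter, 7 mm thick, 22 g, at first lying flat on the tote's floor away from the red corner. Origin: centre of its underside. Like blank0.
- blank3: Loose round brass button blank, 22 mm in diameter, 7 mm thick, 22 g, at first lying flat on the tote's floor away from the red corner. Origin: centre of its underside. Like blank0.
- mat: Round cork mat fixed to the bench, 100 mm in diameter, 4 mm thick. Origin: centre of its underside, at bench height.
- spool: Bystander: orange plastic thread spool, 52 mm in diameter, 60 mm high, upright. Origin: centre of its underside.
- partsbox: Bystander: clear plastic box with six compartments of rivets, 120 by 180 mm, 40 mm high. Origin: centre of its underside.
- cup: Bystander: white ceramic cup, 72 mm in diameter, 85 mm high, mouth up. Origin: centre of its underside.
Mind the look-alikes: they are no part of the job. Of the things that look like the tote, the largest one is meant.

How it is judged:
At the end, for the whole second after the job is handed in: Fingers hold the tote still, tilted 24 to 50 deg, x and y axes both sloping 8 deg or more down to the red corner; all blanks at rest within 85 mm of that corner, which is within 50 mm of the mat's centre seen from above and 30 to 130 mm above the bench; it rests on nothing (angle between tote's own z axis and vertical between 0.42 and 0.87 rad and angle between tote's own x axis and vertical above 1.7108 rad and angle between tote's own y axis and vertical above 1.7108 rad and distance between each of blank0, blank1, blank2, blank3 and tote_corner below 0.085 m and horizontal distance between tote_corner and mat below 0.05 m and height (world z) of tote_corner between 0.03 and 0.13 m and contact force between the fingers and tote above 1 N and linear speed of tote below 0.03 m/s and angular speed of tote below 0.15 rad/s and linear speed of each of blank0, blank1, blank2, blank3 below 0.05 m/s and contact force between tote and spool below 0.2 N and contact force between tote and partsbox below 0.2 N and contact force between tote and cup below 0.2 N and contact force between tote and mat below 0.2 N); the arm keeps its last pose, push and grip.
It fails at once if the spool is pushed more than 20 mm from its place (distance of spool from where it was at the start of the episode above 0.02 m).
It fails at once if the parts box is pushed more than 20 mm from its place (distance of partsbox from where it was at the start of the episode above 0.02 m).
It fails at once if the cup is pushed more than 20 mm from its place (distance of cup from where it was at the start of the episode above 0.02 m).
It also fails if it takes over 42 s, if anything falls off the work surface, if the arm or the gripper's body presses on something with over 40 N, if the wrist force passes 120 N, or if a joint passes its speed limit or range.

## Working session

There is one attempt and no reset: what is moved stays moved. The work goes in short steps, Python scripts to look and compute and a tool call to move; the robot and the scene stay as the last step left them, time stands still between calls to the robot, and variables do not carry over. Pictures are saved under pics/ and viewed, at most 10 in all, crops included, and the job is handed in when it is done.

Besides the shell and the picture viewer there is one more tool, called after "Emit:" in YAML: its name, and indented under it one key for each argument. jog_arm: Moves the arm, as the interface text tells. Scaled input: -1 to 1 covers 20 mm each way for a shift and 4 degrees each way for a turn. Its arguments: {"type":"object","properties":{"moves":{"type":"array"},"grip_force":{"type":"number"}},"required":["moves"]}

```bash
mkdir -p pics; python3 - <<'E'
from station import *
import cv2
for n in("scene","top"):
    c=read_camera(n); cv2.imwrite(f"pics/{n}0.png",c["color"]); print(n,c["fx"],c["cx"],c["cy"],c["rvec"],c["tvec"])
o=get_obs(); print(o["t"],o["eef_pos"],o["tool_rot"])
E
```

```text
scene 533.6476032696302 312.8541914513352 235.3301000379376 [ 1.21382227  2.33818081 -0.94964085] [ 0.29289047 -0.2352595   1.55319901]
top 516.4433302753216 325.4109768685057 239.33571585844876 [ 2.17586593 -2.13281103  0.1258906 ] [-0.03066054  0.51862638  1.14393786]
0.1 [0.27735824 0.61479253 0.23041509] [-1.10889424e-04  2.10287757e-01  9.77639187e-01 -8.16327198e-04]
```

View pics/scene0.png

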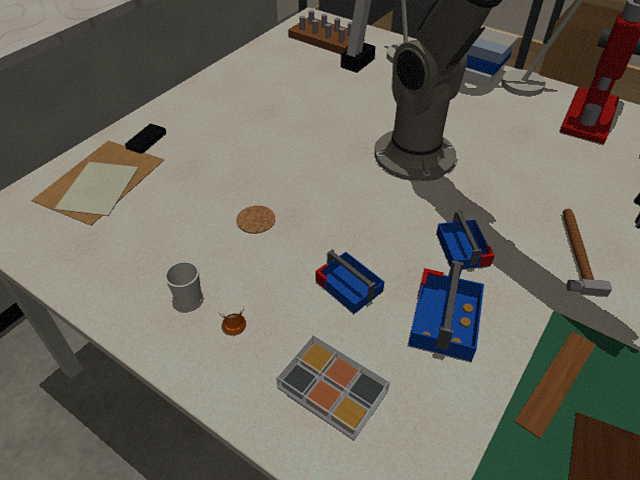

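View pics/top0.png

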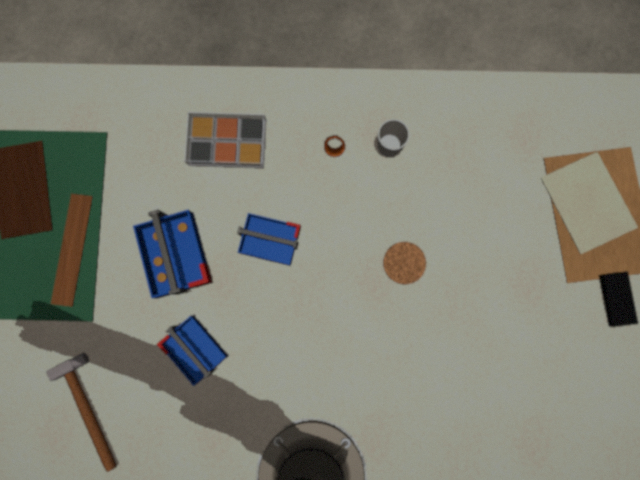

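Candidates for the tote: top (172,252), large with blanks; top (270,240), small; top (193,350), small. In the scene view they are at (446,315), (350,280) and (465,243). The one at top (172,252) is the largest and holds the four blanks, so I choose it. The mat is at top (405,262), the cup at (392,138), the spool at (335,146) and the parts box at (227,140).

```bash
cat > h.py <<'E'
import numpy as np,cv2
from scipy.spatial.transform import Rotation as R
from station import *
def proj(c,P):
    K=np.array([[c["fx"],0,c["cx"]],[0,c["fy"],c["cy"]],[0,0,1]])
    return cv2.projectPoints(np.array(P,float).reshape(-1,3),np.array(c["rvec"]),np.array(c["tvec"]),K,None)[0].reshape(-1,2)
def back(c,uv,z):
    Rm=R.from_rotvec(c["rvec"]).as_matrix(); o=-Rm.T@c["tvec"]
    d=Rm.T@np.array([(uv[0]-c["cx"])/c["fx"],(uv[1]-c["cy"])/c["fy"],1]); return o+d*(z-o[2])/d[2]
E
python3 - <<'E'
from h import *
s=read_camera("scene");t=read_camera("top")
a=cv2.resize(t["color"][195:310,120:225],None,fx=5,fy=5,interpolation=2)[:560,:400]
a=cv2.resize(t["color"][200:305,125:220],(380,420),interpolation=cv2.INTER_CUBIC)
b=cv2.resize(s["color"][255:365,400:495],(380,440),interpolation=cv2.INTER_CUBIC)[:420]
cv2.imwrite("pics/c.png",np.hstack([a,b]))
for n,uv,z in[("mat",(405,262.5),.004),("cup",(392,133),.085),("spool",(335,146),.06),("box",(227,140),.04),("tote",(172,253),.048),("s1",(270,240),.03),("s2",(193,350),.03),("red",(207,283),.05)]: print(n,back(t,uv,z).round(3))
for n,uv,z in[("mat",(256,219),.004),("cup",(183,271),.085),("spool",(233,322),.0)]: print(n,back(s,uv,z).round(3))
print(proj(t,[get_obs()["eef_pos"]]),proj(s,[get_obs()["eef_pos"],[0,0,0]]))
E
```

```text
mat [ 0.472 -0.206  0.004]
cup [ 0.754 -0.164  0.085]
spool [ 0.73  -0.038  0.06 ]
box [0.746 0.213 0.04 ]
tote [0.48  0.323 0.048]
s1 [0.515 0.106 0.03 ]
s2 [0.266 0.269 0.03 ]
red [0.414 0.241 0.05 ]
mat [ 0.474 -0.202  0.004]
cup [ 0.747 -0.169  0.085]
spool [ 0.745 -0.042  0.   ]
[[-21.63225345 349.17540576]] [[657.17656554 246.82843663]
 [413.48540355 154.49972001]]
```

View pics/c.png

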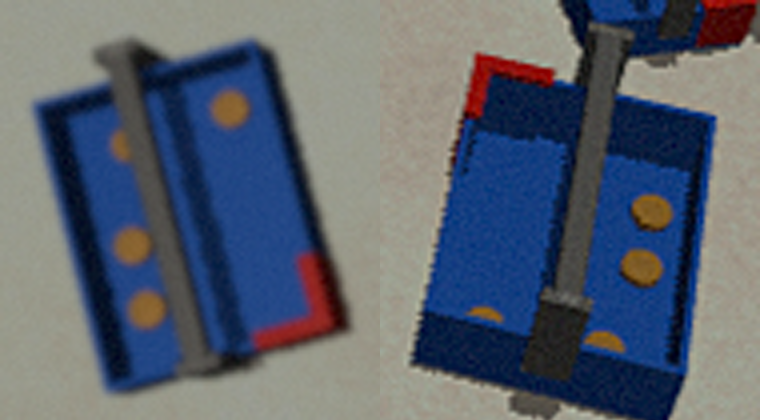

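The crop confirms the choice: a large tote with four blanks, and the red corner at lower right in the top view (crop px 340,330) and upper left in the scene view (px 480,60). Next I fit its pose.

```bash
cat >> h.py <<'E'
def plan(p0,R0,p1,R1,n):
    """n equal rows (world-straight, slerp) as normalised jog numbers"""
    from scipy.spatial.transform import Slerp
    S=Slerp([0,1],R.concatenate([R0,R1])); out=[]
    for i in range(n):
        a,b=S(i/n),S((i+1)/n); out.append(np.r_[a.inv().apply((p1-p0)/n)/.02,np.degrees((a.inv()*b).as_rotvec())/4])
    return np.array(out).round(2)
def rot(o): q=o["tool_rot"]; return R.from_quat([q[1],q[2],q[3],q[0]])
E
python3 - <<'E'
from h import *
from scipy.optimize import least_squares
s=read_camera("scene");t=read_camera("top")
X,Y=.085,.065
P=[[-X,Y,.048],[-X,-Y,.048],[X,Y,.054],[X,-Y,.048]]  # placeholder order fixed below
# top: image right = tote +y, image down = tote +x
Tm=[[-X,-Y,.048],[-X,Y,.048],[X,Y,.054],[X,-Y,.048]]; Tuv=[[134.25,225.75],[189.5,210.5],[211.75,282.5],[152.5,298]]
Sm=[[X,Y,.054],[X,-Y,.048],[-X,Y,.048],[-X,-Y,.048]]; Suv=[[423.75,268.75],[484,284.5],[411,333],[476,349]]
def w(m,p): return R.from_euler("z",p[2]).apply(m)+[p[0],p[1],0]
f=lambda p:np.r_[(proj(t,w(Tm,p))-Tuv).ravel(),(proj(s,w(Sm,p))-Suv).ravel()]
r=least_squares(f,[.48,.32,-2.9],loss="soft_l1"); print(r.x,np.degrees(r.x[2]),r.fun.round(1))
p=r.x; o=get_obs()
# want tool y = tote -/+y ; tool z down
for sg in(1,-1):
    y=sg*np.array([-np.sin(p[2]),np.cos(p[2]),0]); z=np.array([0,0,-1.]); R1=R.from_matrix(np.c_[np.cross(y,z),y,z])
    print(np.degrees((rot(o).inv()*R1).magnitude()))
    if (rot(o).inv()*R1).magnitude()<1.57: print(plan(np.array(o["eef_pos"]),rot(o),np.array([p[0],p[1],.2]),R1,24)[[0,8,16,23]].tolist())
E
```

```text
[ 0.47909611  0.32653575 -2.83011316] -162.15353971417736 [-1.2 -0.2 -0.8 -1.3 -4.2 -1.4 -0.9  0.1  0.2 -0.9 -0.7 -1.5 -1.2 -1.8
 -0.3 -1.2]
137.87027914561352
42.12973423412261
[[-0.63, -0.38, 0.06, -0.0, -0.0, -0.44], [-0.52, -0.52, 0.06, -0.0, -0.0, -0.44], [-0.38, -0.63, 0.06, -0.0, -0.0, -0.44], [-0.24, -0.69, 0.06, -0.0, -0.0, -0.44]]
```

Emit:
jog_arm:
  moves: [-0.62,-0.4,0.06,0,0,-0.44,1,-0.62,-0.42,0.06,0,0,-0.44,1,-0.6,-0.44,0.06,0,0,-0.44,1,-0.59,-0.45,0.06,0,0,-0.44,1,-0.58,-0.47,0.06,0,0,-0.44,1,-0.56,-0.49,0.06,0,0,-0.44,1,-0.55,-0.5,0.06,0,0,-0.44,1,-0.53,-0.51,0.06,0,0,-0.44,1]

```text
t: 0.97
eef_pos: [0.3436, 0.5155, 0.2216]
tool_rot: [0.0, 0.088, 0.996, -0.0]
contact_force: [-0.4, -0.2, 0.8]
gripper_width: 1.003
grasp_force: 0.0
```

Emit:
jog_arm:
  moves: [-0.52,-0.52,0.06,0,0,-0.44,1,-0.5,-0.54,0.06,0,0,-0.44,1,-0.49,-0.55,0.06,0,0,-0.44,1,-0.47,-0.57,0.06,0,0,-0.44,1,-0.45,-0.58,0.06,0,0,-0.44,1,-0.43,-0.6,0.06,0,0,-0.44,1,-0.41,-0.61,0.06,0,0,-0.44,1,-0.4,-0.62,0.06,0,0,-0.44,1]

```text
t: 1.63
eef_pos: [0.4104, 0.4186, 0.2121]
tool_rot: [0.0, -0.035, 0.999, 0.0]
contact_force: [0.6, -0.5, -0.0]
gripper_width: 1.002
grasp_force: 0.0
```

Emit:
jog_arm:
  moves: [-0.38,-0.63,0.06,0,0,-0.44,1,-0.36,-0.64,0.06,0,0,-0.44,1,-0.34,-0.65,0.06,0,0,-0.44,1,-0.32,-0.66,0.06,0,0,-0.44,1,-0.3,-0.67,0.06,0,0,-0.44,1,-0.28,-0.68,0.06,0,0,-0.44,1,-0.26,-0.69,0.06,0,0,-0.44,1,-0.24,-0.69,0.06,0,0,-0.44,1]

```text
t: 2.3
eef_pos: [0.478, 0.3224, 0.2025]
tool_rot: [0.0, -0.157, 0.988, 0.0]
contact_force: [0.1, -0.2, -0.0]
gripper_width: 1.003
grasp_force: 0.0
```

```bash
python3 - <<'E'
from h import *
o=get_obs(); print(o["t"],o["q"],o["eef_pos"],rot(o).as_matrix().round(3).tolist())
c=read_camera("wrist"); im=c["color"].copy(); 
p=[.4791,.3265,-2.830]; X,Y=.085,.065
w=lambda m:R.from_euler("z",p[2]).apply(m)+[p[0],p[1],0]
for a in proj(c,w([[.093,0,.092],[-.093,0,.092],[X,Y,.054],[-X,Y,.048],[X,-Y,.048],[-X,-Y,.048],[0,0,.092]])): cv2.circle(im,tuple(int(v) for v in a),4,(0,255,0),1)
cv2.imwrite("pics/w1.png",im)
E
```

```text
2.3 [-0.67896925  0.34628596 -0.02835321  1.82498356  0.01167107  0.97045715
  1.17345767] [0.47798046 0.32239389 0.20246654] [[-0.951, -0.31, 0.0], [-0.31, 0.951, 0.0], [-0.0, 0.0, -1.0]]
```

View pics/w1.png

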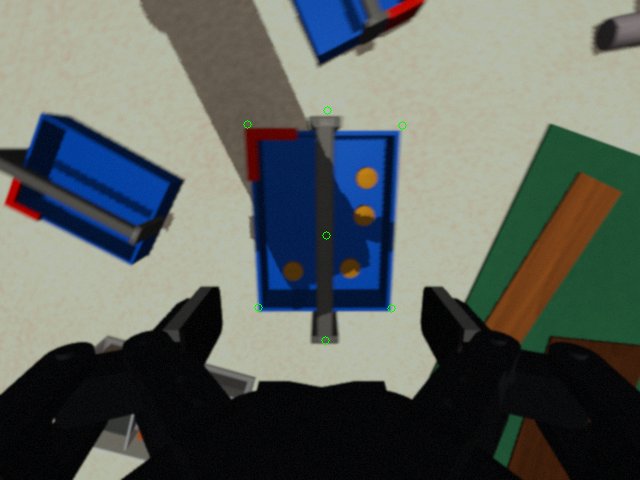

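The wrist view shows the bar at column 325 and the projected outline within about 5 px of the tote (red corner 250,130). Small correction, then down.

Emit:
jog_arm:
  moves: [-0.21,0.17,0.9,0,0,0,1,0,0,1,0,0,0,1,0,0,1,0,0,0,1,0,0,1,0,0,0,1,0,0,1,0,0,0,1,0,0,1,0,0,0,1,0,0,0.9,0,0,0,1,0,0,0,0,0,0,1]

```text
t: 3.02
eef_pos: [0.4782, 0.3266, 0.0632]
tool_rot: [-0.003, -0.156, 0.988, -0.001]
contact_force: [-0.2, -1.1, 0.4]
gripper_width: 1.002
grasp_force: 0.0
```

Emit:
jog_arm:
  moves: [0,0,0,0,0,0,0,0,0,0,0,0,0,0,0,0,0,0,0,0,0,0,0,0,0,0,0,0,0,0,0,0,0,0,0,0,0,0,0,0,0,0,0,0,0,0,0,0,0,0,0,0,0,0,0,0]
  grip_force: 100

```text
t: 3.68
eef_pos: [0.481, 0.3277, 0.0674]
tool_rot: [0.0, -0.156, 0.988, 0.0]
contact_force: [-1.4, -1.3, 6.1]
gripper_width: 0.145
grasp_force: 97.7
```

Emit:
jog_arm:
  moves: [0,0,-0.4,0,0,0,0,0,0,-0.8,0,0,0,0,0,0,-1,0,0,0,0,0,0,-1,0,0,0,0,0,0,-1,0,0,0,0,0,0,-1,0,0,0,0,0,0,-1,0,0,0,0,0,0,-0.6,0,0,0,0]

```text
t: 4.35
eef_pos: [0.4808, 0.3278, 0.2047]
tool_rot: [0.001, -0.156, 0.988, 0.0]
contact_force: [0.1, -0.2, -3.0]
gripper_width: 0.142
grasp_force: 97.7
```

```bash
cat > goal.py <<'E'
from h import *
p=np.array([.4805,.327,-2.830])
o=get_obs(); T=np.array(o["eef_pos"]); R0=rot(o); print(o["t"],T.round(4),o["grasp_force"],o["contact_force"],np.round(o["q"],2))
# tote frame in tool: tool x = tote x, y=-tote y, z=-tote z (tool x az = yaw)
M=R.from_matrix(np.diag([1,-1,-1.]))           # tote->tool axes
grasp_h=.0674                                    # TCP above tote underside
c_t=M.apply([.081,.061,.004-grasp_h])+[.0,0,0]   # corner in tool frame
mat=np.array([.473,-.204])
def goal(turn,tilt,cz):
    yaw=p[2]+np.radians(turn)
    Rt=R.from_euler("z",yaw)
    d=Rt.apply([1,1,0])/2**.5; ax=np.cross([0,0,1],d)
    Rtool=R.from_rotvec(ax*np.radians(tilt))*Rt*M.inv()
    pos=np.r_[mat,cz]-Rtool.apply(c_t); return pos,Rtool
E
python3 - <<'E'
from goal import *
for tu in(-30,-45,-60): 
    ps,Rf=goal(tu,38,.085); p0,Rl=goal(tu,0,.16)
    print(tu,ps.round(3),Rf.as_matrix()[:,2].round(2),"level",p0.round(3))
tu=-50; ps,Rf=goal(tu,38,.085); p1=ps+[0,0,.04]; _,Rl=goal(tu,0,.1)
r=plan(T,R0,p1,Rl,32); print(p1,ps); print(r[::2].tolist())
E
```

```text
4.35 [0.4808 0.3278 0.2047] 97.72028803825378 [ 0.11444234 -0.23549309 -3.04589718] [-0.68  0.35 -0.03  1.81  0.01  0.98  1.17]
-30 [ 0.514 -0.194  0.197] [ 0.52  0.33 -0.79] level [ 0.565 -0.161  0.223]
-45 [ 0.515 -0.205  0.197] [ 0.59  0.19 -0.79] level [ 0.573 -0.187  0.223]
-60 [ 0.514 -0.216  0.197] [ 0.61  0.03 -0.79] level [ 0.574 -0.213  0.223]
[ 0.51523197 -0.20886967  0.23677794] [ 0.51523197 -0.20886967  0.19677794]
[[0.21, -0.81, -0.05, 0.0, 0.0, 0.39], [0.16, -0.82, -0.05, 0.0, 0.0, 0.39], [0.12, -0.83, -0.05, 0.0, 0.0, 0.39], [0.07, -0.84, -0.05, 0.0, 0.0, 0.39], [0.03, -0.84, -0.05, 0.0, 0.0, 0.39], [-0.02, -0.84, -0.05, 0.0, 0.0, 0.39], [-0.07, -0.84, -0.05, 0.0, 0.0, 0.39], [-0.11, -0.83, -0.05, 0.0, 0.0, 0.39], [-0.16, -0.83, -0.05, 0.0, 0.0, 0.39], [-0.2, -0.82, -0.05, 0.0, 0.0, 0.39], [-0.25, -0.8, -0.05, 0.0, 0.0, 0.39], [-0.29, -0.79, -0.05, 0.0, 0.0, 0.39], [-0.33, -0.77, -0.05, 0.0, 0.0, 0.39], [-0.37, -0.75, -0.05, 0.0, 0.0, 0.39], [-0.41, -0.73, -0.05, 0.0, 0.0, 0.39], [-0.45, -0.71, -0.05, 0.0, 0.0, 0.39]]
```

Emit:
jog_arm:
  moves: [0.2,-0.6,-0.05,0,0,0.39,0,0.2,-0.81,-0.05,0,0,0.39,0,0.16,-0.82,-0.05,0,0,0.39,0,0.14,-0.83,-0.05,0,0,0.39,0,0.12,-0.83,-0.05,0,0,0.39,0,0.1,-0.84,-0.05,0,0,0.39,0,0.07,-0.84,-0.05,0,0,0.39,0,0.05,-0.84,-0.05,0,0,0.39,0]

```text
t: 5.02
eef_pos: [0.4876, 0.1954, 0.2104]
tool_rot: [-0.0, -0.046, 0.999, -0.0]
contact_force: [0.3, 0.8, -2.2]
gripper_width: 0.141
grasp_force: 97.7
```

Emit:
jog_arm:
  moves: [0.03,-0.84,-0.05,0,0,0.39,0,0,-0.84,-0.05,0,0,0.39,0,-0.02,-0.84,-0.05,0,0,0.39,0,-0.05,-0.84,-0.05,0,0,0.39,0,-0.07,-0.84,-0.05,0,0,0.39,0,-0.09,-0.84,-0.05,0,0,0.39,0,-0.11,-0.83,-0.05,0,0,0.39,0,-0.14,-0.83,-0.05,0,0,0.39,0]

```text
t: 5.68
eef_pos: [0.4967, 0.0616, 0.2186]
tool_rot: [0.0, 0.062, 0.998, 0.0]
contact_force: [-0.1, 0.4, -2.6]
gripper_width: 0.141
grasp_force: 97.7
```

Emit:
jog_arm:
  moves: [-0.16,-0.83,-0.05,0,0,0.39,0,-0.18,-0.82,-0.05,0,0,0.39,0,-0.2,-0.82,-0.05,0,0,0.39,0,-0.22,-0.81,-0.05,0,0,0.39,0,-0.25,-0.8,-0.05,0,0,0.39,0,-0.27,-0.8,-0.05,0,0,0.39,0,-0.29,-0.79,-0.05,0,0,0.39,0,-0.31,-0.78,-0.05,0,0,0.39,0]

```text
t: 6.35
eef_pos: [0.5056, -0.0727, 0.2266]
tool_rot: [0.0, 0.171, 0.985, 0.0]
contact_force: [0.1, -0.1, -2.8]
gripper_width: 0.137
grasp_force: 97.7
```

Emit:
jog_arm:
  moves: [-0.33,-0.77,-0.05,0,0,0.39,0,-0.35,-0.76,-0.05,0,0,0.39,0,-0.37,-0.75,-0.05,0,0,0.39,0,-0.39,-0.74,-0.05,0,0,0.39,0,-0.41,-0.73,-0.05,0,0,0.39,0,-0.43,-0.72,-0.05,0,0,0.39,0,-0.45,-0.71,-0.05,0,0,0.39,0,-0.46,-0.7,-0.05,0,0,0.39,0]

```text
t: 7.02
eef_pos: [0.5139, -0.2065, 0.2346]
tool_rot: [-0.0, 0.277, 0.961, -0.0]
contact_force: [0.4, 0.7, -2.6]
gripper_width: 0.142
grasp_force: 97.7
```

```bash
python3 - <<'E'
from goal import *
ps,Rf=goal(-50,38,.085)
print(plan(T,R0,ps,Rf,20).tolist())
E
```

```text
7.0167 [ 0.5139 -0.2065  0.2346] 97.71893978118896 [ 0.40470418  0.74837545 -2.62837595] [-0.05  0.28  0.39  1.87 -0.13  1.02  1.4 ]
[[-0.01, -0.0, 0.09, -0.34, -0.34, 0.0], [-0.0, -0.01, 0.09, -0.34, -0.34, 0.0], [-0.0, -0.01, 0.09, -0.34, -0.34, 0.0], [0.0, -0.01, 0.09, -0.34, -0.34, 0.0], [0.0, -0.01, 0.09, -0.34, -0.34, 0.0], [0.01, -0.01, 0.09, -0.34, -0.34, 0.0], [0.01, -0.02, 0.09, -0.34, -0.34, 0.0], [0.01, -0.02, 0.09, -0.34, -0.34, 0.0], [0.01, -0.02, 0.09, -0.34, -0.34, 0.0], [0.01, -0.02, 0.09, -0.34, -0.34, 0.0], [0.02, -0.03, 0.09, -0.34, -0.34, 0.0], [0.02, -0.03, 0.09, -0.34, -0.34, 0.0], [0.02, -0.03, 0.09, -0.34, -0.34, 0.0], [0.02, -0.03, 0.09, -0.34, -0.34, 0.0], [0.02, -0.03, 0.09, -0.34, -0.34, 0.0], [0.03, -0.04, 0.08, -0.34, -0.34, 0.0], [0.03, -0.04, 0.08, -0.34, -0.34, 0.0], [0.03, -0.04, 0.08, -0.34, -0.34, 0.0], [0.03, -0.04, 0.08, -0.34, -0.34, 0.0], [0.03, -0.04, 0.08, -0.34, -0.34, 0.0]]
```

Emit:
jog_arm:
  moves: [0,0,0.08,-0.28,-0.28,0,0,0,0,0.08,-0.28,-0.28,0,0,0,0,0.08,-0.28,-0.28,0,0,0,-0.01,0.08,-0.28,-0.28,0,0,0,-0.01,0.08,-0.28,-0.28,0,0,0,-0.01,0.08,-0.28,-0.28,0,0,0,-0.01,0.08,-0.28,-0.28,0,0,0.01,-0.01,0.08,-0.28,-0.28,0,0]

```text
t: 7.68
eef_pos: [0.5143, -0.2063, 0.2216]
tool_rot: [0.097, 0.274, 0.955, 0.054]
contact_force: [0.5, -0.5, -4.3]
gripper_width: 0.143
grasp_force: 97.8
```

Emit:
jog_arm:
  moves: [0.01,-0.02,0.08,-0.28,-0.28,0,0,0.01,-0.02,0.08,-0.28,-0.28,0,0,0.01,-0.02,0.08,-0.28,-0.28,0,0,0.01,-0.02,0.08,-0.28,-0.28,0,0,0.01,-0.02,0.08,-0.28,-0.28,0,0,0.01,-0.02,0.08,-0.28,-0.28,0,0,0.02,-0.02,0.08,-0.28,-0.28,0,0,0.02,-0.03,0.08,-0.28,-0.28,0,0]

```text
t: 8.35
eef_pos: [0.5148, -0.2071, 0.2082]
tool_rot: [0.192, 0.269, 0.938, 0.106]
contact_force: [-0.5, 0.8, -2.8]
gripper_width: 0.143
grasp_force: 97.8
```

Emit:
jog_arm:
  moves: [0.02,-0.03,0.07,-0.28,-0.28,0,0,0.02,-0.03,0.07,-0.28,-0.28,0,0,0.02,-0.03,0.07,-0.28,-0.28,0,0,0.02,-0.03,0.07,-0.28,-0.28,0,0,0.02,-0.03,0.07,-0.28,-0.28,0,0,0.02,-0.03,0.07,-0.28,-0.28,0,0,0.02,-0.03,0.07,-0.28,-0.28,0,0,0.02,-0.03,0.07,-0.28,-0.28,0,0]

```text
t: 9.02
eef_pos: [0.5161, -0.2084, 0.1958]
tool_rot: [0.286, 0.261, 0.909, 0.158]
contact_force: [0.3, 0.3, -2.8]
gripper_width: 0.143
grasp_force: 97.9
```

Emit:
jog_arm:
  moves: [0,0,0,0,0,0,0,0,0,0,0,0,0,0,0,0,0,0,0,0,0,0,0,0,0,0,0,0,0,0,0,0,0,0,0,0,0,0,0,0,0,0,0,0,0,0,0,0,0,0,0,0,0,0,0,0]

```text
t: 9.68
eef_pos: [0.5162, -0.2069, 0.1959]
tool_rot: [0.285, 0.26, 0.909, 0.158]
contact_force: [0.1, 0.3, -3.0]
gripper_width: 0.144
grasp_force: 97.9
```

```bash
python3 - <<'E'
from goal import *
print("corner",T+R0.apply(c_t)," tote axes z", (R0*M).as_matrix()[2].round(3))
C=T+R0.apply(c_t)
s=read_camera("scene");t=read_camera("top");w=read_camera("wrist");X,Y=.085,.065
L=[]
for n,c in(("s",s),("t",t),("w",w)):
    im=c["color"].copy()
    m=np.array([[X,Y,.054],[-X,Y,.048],[X,-Y,.048],[-X,-Y,.048],[.081,.061,.004]])
    uv=proj(c,T+R0.apply(M.apply(m-[0,0,grasp_h])))
    for a in uv: cv2.circle(im,tuple(int(v) for v in a),2,(0,255,0),1)
    if n=="w": L.append(cv2.resize(im,(400,300))); continue
    x,y=np.clip(uv.mean(0).astype(int)-[75,56],0,[490,368]); print(n,x,y)
    L.append(cv2.resize(im[y:y+113,x:x+150],(400,300),interpolation=2))
cv2.imwrite("pics/e.png",np.vstack([np.hstack(L[:2]),np.hstack([L[2],cv2.resize(s["color"],(400,300))])]))
E
```

```text
9.6833 [ 0.5162 -0.2069  0.1959] 97.94332981109619 [ 0.0910039   0.31634848 -3.02399362] [ 0.41  0.19  0.11  2.27 -1.25  0.48  2.63]
corner [ 0.47398199 -0.20223072  0.08412982]  tote axes z [-0.436 -0.435  0.788]
s 161 123
t 341 177
```

View pics/e.png

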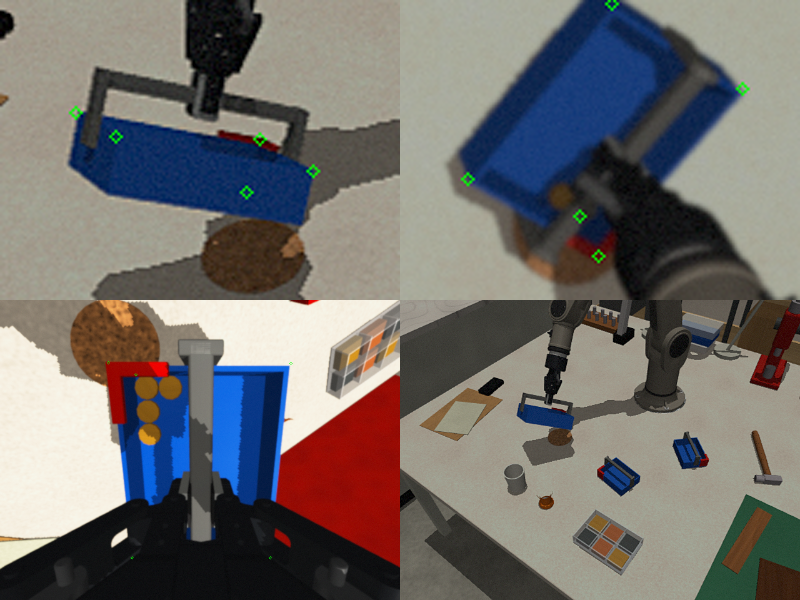

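The wrist view shows all four blanks (px 147,387; 170,387; 147,411; 149,434) stacked at the red corner (px 110,365). The farthest is about 56 mm away, and the tote hangs clear above the mat. I check stillness, then hand in.

Emit:
jog_arm:
  moves: [0,0,0,0,0,0,0,0,0,0,0,0,0,0,0,0,0,0,0,0,0,0,0,0,0,0,0,0,0,0,0,0,0,0,0,0,0,0,0,0,0,0,0,0,0,0,0,0,0,0,0,0,0,0,0,0]

```text
t: 10.5
eef_pos: [0.516, -0.2071, 0.1958]
tool_rot: [0.285, 0.26, 0.909, 0.158]
contact_force: [-0.2, 0.2, -3.9]
gripper_width: 0.143
grasp_force: 97.9
```

```bash
python3 - <<'E'
from h import *
a=read_camera("wrist")["color"]
for _ in range(8): b=read_camera("wrist")["color"]
d=cv2.absdiff(cv2.GaussianBlur(a,(7,7),0),cv2.GaussianBlur(b,(7,7),0))[100:240,160:440]; print(d.max(),d.mean())
if d.max()<40: print(hand_in())
E
```

```text
7 0.3801530612244898
the job is handed in; nothing more can be done
None
```

The job is handed in, with no verdict returned: the tote is held still at about 38° with its red corner about 8 cm above the mat, all four blanks are in that corner, and the parts box, cup and spool were not touched.

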